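Open the safety-capped thinner bottle in the hobby vise

TASK

Grip the square thinner bottle by turning the vise's red crank knob clockwise until the orange soft jaw presses it firmly against the fixed jaw. Then push the bottle's red safety cap down, twist it counterclockwise until it is free, and lift it well clear of the bottle (50 mm or more). Finish while still holding the cap upright in the gripper above the bottle, with the bottle still upright and clamped and the model and other things on the bench left where they were.

Things in the scene. Friction and masses are not known exactly. Their poses are not given: they have to be found in the camera images.
- vise: blue bench vise, screwed down. Origin on the bench top below the clamped bottle's axis; y along the screw from crank end (-y) to fixed jaw (+y), z up. Plywood base 130 x 185 x 25 mm; bed, where the bottle stands, at z 45 mm; jaws 70 mm wide, tops at z 95; fixed jaw's face at y +24; screw axis at x 0, z 75; crank arm in the plane y -103; end block 50 mm wide, top z 88, at y -75 to -93.
- crank (a joint): crank turn, rad, growing clockwise as seen looking along the vise's +y (tightening); range -0.5 to 9, starts 0 to 2.5. Knob's centre in the vise's frame: x 34 mm*sin, y -142, z 75 + 34 mm*cos of it (0: straight up). Stays where left; turns against 7 N at the knob. The jaw moves 2 mm/rad: at 5.5 both jaws touch the bottle, at 6.5 they clamp with 24 N (firm), at 7.0 it goes hard.
- knob_grip (a point): middle of the crank's red knob, a bar 18 mm thick, 54 mm long along the vise's y, its inner end at the crank arm 34 mm away. It spins freely on its pin: grip it from above, fingers closing along the vise's x, and lead it round the circle without turning the gripper.
- softpad: orange sprung face of the moving jaw, 66 x 6 x 44 mm, yielding 1 mm per 12 N, at most 3 mm. Its origin starts, at crank 0, at the vise's origin and moves towards +y, 2 mm per rad of crank, until it meets the bottle; the face that meets the bottle is 35 mm from it towards -y.
- bottle: loose square plastic bottle, 48 x 48 mm and 64 mm tall, then a narrow neck to 100 mm; whitish with green labels. Origin at the centre of its underside, z up along the neck. It stands on the vise bed between the jaws, within 4 mm of the fixed jaw. Mass about 0.3 kg.
- cap: red ribbed safety cap, 44 mm across, 24 tall, 30 g, white stripe on top along its x. Origin: centre of lower rim. Seated 84.5 mm above the bottle's origin, x along the bottle's x. Locked: push down 3.5 to 5.5 mm and keep it down (11 to 14 N) while turning it counterclockwise from above; free to lift from 1.0 to 1.4 rad, stop at 1.45. Grip across its diameter from above, TCP 10 mm below its top.
- cap_top (a point): centre of the cap's top face, 24 mm above the cap's origin
- plunger (a joint): spring plate in the bottle's mouth under the cap: 0 with the cap at rest, grows (m) as the cap is pushed down, to 0.0055 fully down; pushing back with 7 N at 0 and 1.2 N more per mm
- model_plane: grey plastic model aeroplane on its belly, about 205 mm long (nose to its -x), 275 mm span, 50 mm tall, a bystander; origin at the centre of its underside
- jar_green: green paint jar, 34 mm wide, 45 mm tall, a bystander; origin at the centre of its underside
- jar_yellow: yellow paint jar, 34 mm wide, 45 mm tall, a bystander; origin at the centre of its underside
- jar_black: grey paint jar with a black lid, 34 mm wide, 45 mm tall, a bystander; origin at the centre of its underside
- brush: brush lying flat, 160 mm long, along its x, a bystander
- screwdriver: screwdriver lying flat, 150 mm long, along its x, a bystander
- sanding_block: cork sanding block 70 x 35 x 22 mm, a bystander; origin at the centre of its underside

How it is judged:
On the way, in this order (a step that is already met when the one before it is completed fails the run):
1. the vise clamps the bottle firmly (contact force between softpad and bottle above 12 N), for 0.2 s.
2. the cap is pushed down while the bottle is clamped (value of joint plunger above 0.0033 m and contact force between softpad and bottle above 8 N), for 0.05 s.
3. the cap is twisted to its free angle (angle between the x axis of cap and the x axis of bottle, either way round above 0.8 rad and contact force between softpad and bottle above 8 N), for 0.05 s.
At the end, for the whole second after the job is handed in: The gripper holds the cap still (under 30 mm/s), upright within 0.3 rad, at least 40 mm above its seat, within 35 mm sideways of the bottle's axis and not touching the bottle; the bottle is upright within 0.12 rad and the soft jaw presses it with more than 8 N (z of cap in the frame of bottle above 0.1245 m and horizontal distance between cap and bottle below 0.035 m and angle between cap's own z axis and vertical below 0.3 rad and contact force between cap and the fingers above 1.5 N and contact force between cap and bottle below 0.05 N and linear speed of cap below 0.03 m/s and contact force between softpad and bottle above 8 N and angle between bottle's own z axis and vertical below 0.12 rad); the arm keeps its last pose, push and grip.
It fails at once if the model, a paint jar, the brush, the screwdriver or the sanding block is moved more than 30 mm (distance of any of model_plane, jar_green, jar_yellow, jar_black, brush, screwdriver, sanding_block from where it was at the start of the episode above 0.03 m).
It also fails if it takes over 58 s, if anything falls off the work surface, if the arm or the gripper's body presses on something with over 40 N, if the wrist force passes 120 N, or if a joint passes its speed limit or range.

ROBOT

A 6-joint arm with a two-finger parallel gripper is mounted at the origin on the work surface. World frame = base frame: x ahead of the robot, y to its left, z up, the work surface at z = 0. Lengths are in m, angles in rad, forces in N, time in s.
With the tool pointing down it reaches from about 0.35 to 0.85 m from the base axis. Payload 8.1 kg.
Tool frame: the origin (TCP) lies between the finger pads, 19 mm behind the fingertips; this is the grasp point; z points along the fingers, y is the line along which they close (so a half turn about z gives the same grasp; the last joint's range is limited). The gripper opens to 93 mm and grips with 3 to 60 N. Pads are 15 mm wide; open, the fingers measure 128 mm over their backs; the gripper's body (75 mm by 188 mm) begins 65 mm behind the grasp point.
Start: joints at [1.084, 0.13, 1.488, -0, 1.523, -0.085], TCP at [0.235, 0.552, 0.237] pointing down, gripper open.
Joint ranges: [-2.96, 2.96], [-0.89, 2.26], [0.02, 2.5], [-1.34, 4.48], [0, 2.73], [-2.66, 2.66]. Speed limits (rad/s): [2.39, 2.39, 2.79, 3.14, 3.14, 3.14].

INTERFACE

Orientations are given as a rotation vector (axis times angle).
In Python, from cell import monitor, viewer, robot gives the robot as it stands.
- The arm moves only by the shell command python3 -m pendant 'ROWS' [OPENING] [FORCE]. ROWS is a JSON object of lists of equal length, an entry for each row: "travel": the shift along the tool's x, y, z in cm, a list of three; "turn": the turn, a rotation vector about the tool's x, y, z in rad, a list of three. In form: {"travel": [[x, y, z], ...], "turn": [[ax, ay, az], ...]}. A call has 1 to 20 rows; each row shifts and turns the commanded pose from where the row before left it, along the tool's axes as they then stand; what a row does not reach is not made up. A row lasts 1/10 s, in which the tool goes at most 50 mm and 8.59 degrees, less where a joint would pass 70% of its speed; a pose out of reach is approached as far as the arm can. A call is refused whole if a number of a shift passes 5 or a number of a turn 0.15, either way. A call with a gripper value outside its range is refused whole. OPENING is the finger opening in cm, from 0 to 9.3, set as the call begins (- or left out, the last holds). The fingers move at their own pace and stop on an object; FORCE is the grip in N (left out, the last holds). Time passes only in rows, so rows that do not move let the fingers close. It gives the time, the measured TCP pose, the force, the opening and the grip force at its end, in the units of the state.
- monitor.get_state(): the state, without advancing time (a new reading comes with each control period).
- viewer.snapshot(name): name is "side" or "top" or "wrist"; returns a dict with "frame" (384x512x3 uint8, blue, green, red), "K" (3x3 intrinsics, pixels), "T" (4x4, takes a point from camera to world coordinates). Camera axes: x right, y down, z forward; pixel columns grow to the right and rows downward; lengths in m; the calibration is good to about 2 mm. A picture is of the moment at which its call begins. There is no depth.
- robot.job_done(): hands the job in; it is judged then, once.
The state is a dict: "t": time; "joints": joint angles; "joint_vel": joint speeds; "joint_efforts": joint torques, N m; "tool_pos": TCP position; "tcp_rot": TCP orientation; "ft_force": force on the tool from outside, world axes, zero at the start; "torque": the same for the moment, N m; "width": opening from 0.0 (shut) to 1.0 (fully open); "gripper_force": force on a finger pad.
Only numpy, scipy, OpenCV 4.12 (cv2) and the standard library are available. Lean on these libraries where they do the work, as an engineer would, in place of code of your own. Each camera call takes 0.05 s, during which the arm holds its last target. There are 200 camera calls.

## Working session

There is one attempt and no reset: what is moved stays moved. The work goes in short steps, Python scripts to look and compute and a shell command to move; the robot and the scene stay as the last step left them, time stands still between calls to the robot, and variables do not carry over. Pictures are saved under pics/ and viewed, at most 10 in all, crops included, and the job is handed in when it is done.

```bash
mkdir -p pics; ls; python3 - <<'E'
from cell import monitor, viewer, robot
import cv2,numpy as np,pickle
d={}
for n in("side","top"):
    s=viewer.snapshot(n);d[n]=s;cv2.imwrite(f"pics/{n}0.png",s["frame"]);print(n,s["K"].tolist(),s["T"].round(3).tolist())
pickle.dump(d,open("s0.pkl","wb"))
print(monitor.get_state())
E
```

```text
pics
side [[434.9723952496724, 0.0, 249.76987692072618], [0.0, 434.9723952496724, 186.80892882722478], [0.0, 0.0, 1.0]] [[-0.999, -0.027, 0.042, 0.538], [-0.049, 0.724, -0.688, 0.859], [-0.012, -0.69, -0.724, 1.023], [0.0, 0.0, 0.0, 1.0]]
top [[500.0668931094051, 0.0, 258.5741822020731], [0.0, 500.0668931094051, 190.89668425747917], [0.0, 0.0, 1.0]] [[-0.004, -0.985, 0.174, 0.299], [-1.0, 0.006, 0.008, 0.012], [-0.009, -0.174, -0.985, 1.665], [0.0, 0.0, 0.0, 1.0]]
{'t': 0.1, 'joints': array([ 1.08359486e+00,  1.31072131e-01,  1.48917925e+00, -1.64997164e-05,
        1.52302693e+00, -8.54145475e-02]), 'joint_vel': array([-0.0003465 , -0.00066474, -0.00321863,  0.00103613, -0.00025697,
       -0.00143337]), 'joint_efforts': array([ 6.18411304e-04, -5.61342502e+01, -4.93094301e+01,  7.69434054e-02,
        2.93014117e-02, -4.53856387e-05]), 'tool_pos': array([0.23439792, 0.55178111, 0.23649554]), 'tcp_rot': array([-6.26795521e-01, -3.07795934e+00,  2.54698799e-03]), 'ft_force': array([-0.56884794,  0.17660326, -0.28959736]), 'torque': array([0.00022692, 0.01020953, 0.0149353 ]), 'gripper_force': 0.0, 'width': 0.9976197444273892}
```

View pics/top0.png

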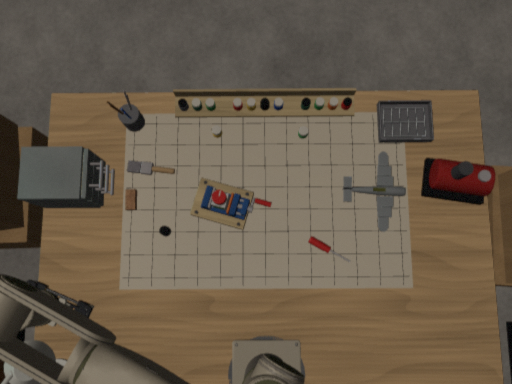

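View pics/side0.png

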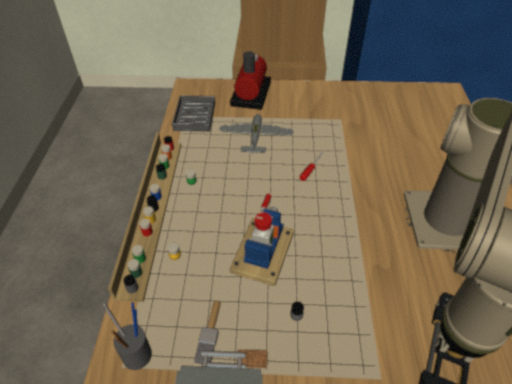

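The top view shows the vise at about (222,203), with the cap at (219,198), and the knob right of it at (262,202). In the side view the cap is at (263,220) and the knob at (266,201). Next I'll measure with colour masks.

```bash
cat > h.py <<'E'
import numpy as np,cv2
def ray(s,p):
    d=np.linalg.inv(s["K"])@[p[0],p[1],1];return s["T"][:3,3],s["T"][:3,:3]@d
def onz(s,p,z):
    o,d=ray(s,p);return o+d*(z-o[2])/d[2]
def tri(a,pa,b,pb):
    o1,d1=ray(a,pa);o2,d2=ray(b,pb)
    k=np.linalg.lstsq(np.c_[d1,-d2],o2-o1,rcond=None)[0]
    x,y=o1+k[0]*d1,o2+k[1]*d2;return (x+y)/2,np.linalg.norm(x-y)
def red(f,box,hue=((0,8),(172,180)),smin=130,vmin=60):
    h=cv2.cvtColor(f,cv2.COLOR_BGR2HSV);m=np.zeros(f.shape[:2],np.uint8)
    for a,b in hue:m|=cv2.inRange(h,(a,smin,vmin),(b,255,255))
    x0,y0,x1,y1=box;k=np.zeros_like(m);k[y0:y1,x0:x1]=m[y0:y1,x0:x1]
    return k
E
python3 - <<'E'
import pickle,cv2,numpy as np
from h import *
d=pickle.load(open("s0.pkl","rb"));ims=[]
for n,b in(("top",(185,170,280,235)),("side",(225,185,305,290))):
    f=d[n]["frame"];m=red(f,b)
    for c in cv2.findContours(m,0,2)[0]:
        if cv2.contourArea(c)>8:print(n,"red",cv2.contourArea(c),cv2.minAreaRect(c))
    if n=="top":
        mm=red(f,b,((10,28),),70,90)|red(f,b,((95,125),),80,30)|m
        mm=cv2.morphologyEx(mm,cv2.MORPH_CLOSE,np.ones((7,7)))
        c=max(cv2.findContours(mm,0,2)[0],key=cv2.contourArea);print(cv2.minAreaRect(c))
c1=cv2.resize(d["top"]["frame"][170:240,185:280],None,fx=6,fy=6,interpolation=2)
c2=cv2.resize(d["side"]["frame"][185:290,225:300],None,fx=4,fy=4,interpolation=2)
o=np.zeros((420,570+300,3),np.uint8)[:, :];o[:,:570]=c1;o[:,570:]=c2
cv2.imwrite("pics/c.png",cv2.resize(o,(800,386)))
E
```

```text
top red 56.0 ((262.4433898925781, 202.19813537597656), (16.071182250976562, 4.532897472381592), 15.945395469665527)
top red 124.0 ((218.5, 196.5), (13.0, 13.0), 90.0)
((231.16036987304688, 205.68869018554688), (75.6856689453125, 39.422481536865234), 15.945395469665527)
side red 208.5 ((262.5, 221.00001525878906), (16.492422103881836, 17.220029830932617), 14.03624439239502)
side red 57.0 ((266.3000183105469, 200.4000244140625), (5.366563320159912, 13.86362075805664), 26.56505012512207)
```

View pics/c.png

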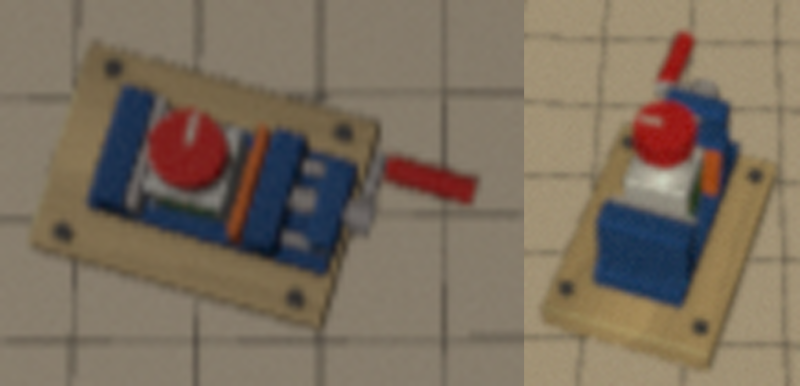

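The crop shows the vise yawed about 16°, crank end to the right, with the crank roughly to the vise's +x/up. The cap stripe points along vise +x, and the bottle is near the fixed jaw. Now I'll locate these.

```bash
python3 - <<'E'
import pickle,cv2,numpy as np
from h import *
from scipy.spatial.transform import Rotation as R
from cell import monitor
d=pickle.load(open("s0.pkl","rb"));t,s=d["top"],d["side"]
print("knob",tri(t,(262.44,202.2),s,(266.3,200.4)));print("cap",tri(t,(218.5,196.5),s,(262.5,221)))
print("capz153",onz(t,(218.5,196.5),.150))
# base corners from crop: scale
sc=570*800/870/95
P=[(95,40),(380,122),(322,328),(32,245)]
Q=[onz(t,(185+x/sc,170+y/sc),.025) for x,y in P]
for q in Q:print(q.round(4))
print("sides",[np.linalg.norm(Q[i]-Q[(i+1)%4]).round(4) for i in range(4)])
v=(Q[0]+Q[3]-Q[1]-Q[2])[:2];print("yaw",-np.degrees(np.arctan2(v[0],v[1])))
print("centre",np.mean(Q,0))
T=R.from_rotvec(monitor.get_state()["tcp_rot"]).as_matrix();print(T.round(3))
E
```

```text
knob (array([0.54288321, 0.01225569, 0.07701892]), np.float64(0.0006199788692049355))
cap (array([0.55063067, 0.14734889, 0.14771454]), np.float64(0.00037994186469383174))
capz153 [0.55044111 0.14711654 0.15      ]
[0.6369 0.2135 0.025 ]
[0.5853 0.0405 0.025 ]
[0.461  0.0754 0.025 ]
[0.5117 0.2493 0.025 ]
sides [np.float64(0.1805), np.float64(0.1292), np.float64(0.1812), np.float64(0.1302)]
yaw -16.430925113055824
centre [0.54871579 0.14469054 0.025     ]
[[-0.92   0.391 -0.001]
 [ 0.391  0.92  -0.001]
 [ 0.    -0.002 -1.   ]]
```

```bash
python3 -m pendant '{"travel":[[-3.76,-2.75,-0.35],[-3.76,-2.75,-0.35],[-3.76,-2.75,-0.35],[-3.76,-2.75,-0.35],[-3.76,-2.75,-0.35],[-3.76,-2.75,-0.35],[-3.76,-2.75,-0.35],[-3.76,-2.75,-0.35],[-3.76,-2.75,-0.35],[-3.76,-2.75,-0.35],[-3.76,-2.75,-0.35],[-3.76,-2.75,-0.35],[-3.76,-2.75,-0.35]],"turn":[[0,0,0],[0,0,0],[0,0,0],[0,0,0],[0,0,0],[0,0,0],[0,0,0],[0,0,0],[0,0,0],[0,0,0],[0,0,0],[0,0,0],[0,0,0]]}' 9.3 20
python3 -m pendant '{"travel":[[0,0,0],[0,0,0],[0,0,0],[0,0,0],[0,0,0],[0,0,0],[0,0,0],[0,0,0],[0,0,0],[0,0,0],[0,0,0],[0,0,0]],"turn":[[0,0,0.146],[0,0,0.146],[0,0,0.146],[0,0,0.146],[0,0,0.146],[0,0,0.146],[0,0,0.146],[0,0,0.146],[0,0,0.146],[0,0,0.146],[0,0,0],[0,0,0]]}'
python3 - <<'E'
from cell import monitor, viewer
import cv2,pickle
from scipy.spatial.transform import Rotation as R
s=viewer.snapshot("wrist");pickle.dump(s,open("w1.pkl","wb"));cv2.imwrite("pics/w1.png",s["frame"])
print(s["K"],s["T"].round(3));q=monitor.get_state();print(q["t"],q["tool_pos"],q["joints"],R.from_rotvec(q["tcp_rot"]).as_matrix().round(3))
E
```

```text
t: 1.4
tool_pos: [0.5452, 0.0302, 0.2827]
tcp_rot: [-0.627, -3.078, -0.0]
ft_force: [0.8, 0.5, -0.2]
width: 1.003
gripper_force: 0.0
t: 2.6
tool_pos: [0.5445, 0.032, 0.2826]
tcp_rot: [-2.515, -1.881, 0.001]
ft_force: [-0.3, 0.1, 0.4]
width: 1.003
gripper_force: 0.0
[[324.14805055   0.         257.83427842]
 [  0.         324.14805055 191.32882505]
 [  0.           0.           1.        ]] [[ 0.959 -0.271 -0.079  0.566]
 [-0.283 -0.921 -0.267  0.106]
 [-0.001  0.279 -0.96   0.429]
 [ 0.     0.     0.     1.   ]]
2.65 [0.54453928 0.03205618 0.28264519] [-3.51958196e-02 -3.16040591e-02  1.57373520e+00 -5.91068991e-06
  1.60002203e+00  2.51583581e-01] [[ 0.283  0.959 -0.001]
 [ 0.959 -0.283  0.   ]
 [-0.    -0.001 -1.   ]]
```

View pics/w1.png

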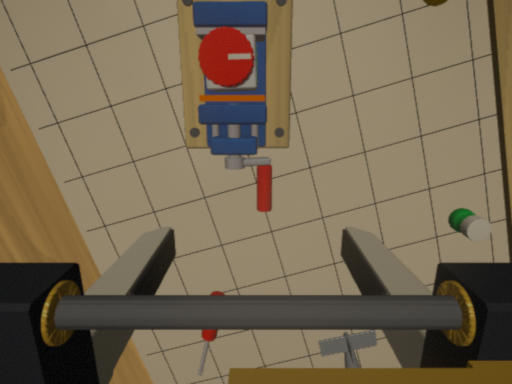

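Wrist view: the vise is aligned with the image. The knob is at (264,188), the crank hub at (234,162), the cap at (226,56), and a screwdriver at (212,315), beyond the knob and to the left.

```bash
python3 - <<'E'
import pickle,cv2,numpy as np
from h import *
s=pickle.load(open("w1.pkl","rb"));f=s["frame"]
d=pickle.load(open("s0.pkl","rb"));t=d["top"]
m=red(f,(180,15,290,225))
a=np.radians(-16.43);X=np.array([np.cos(a),np.sin(a)]);Y=np.array([-np.sin(a),np.cos(a)])
for c in cv2.findContours(m,0,2)[0]:
    if cv2.contourArea(c)>50:
        r=cv2.minAreaRect(c);print(r,cv2.boundingRect(c))
        for z in(.07,.075,.08,.085,.09,.1535):
            p=onz(s,r[0],z)[:2];print(z,p.round(4))
        if r[0][1]>100:
            print("tri",tri(s,r[0],t,(262.44,202.2)),tri(s,r[0],d["side"],(266.3,200.4)))
            for z in(.08,.085): 
              b=cv2.boxPoints(r);P=[onz(s,q,z)[:2] for q in b];print(z,[(round(float(p@X),4),round(float(p@Y),4)) for p in P])
def vx(p):return (round(float(p@X),4),round(float(p@Y),4))
# base side edges at bench (row 60 and 130), z=.025 ; fixed jaw; hub
for n,p,z in(("baseL",(182,70),.025),("baseR",(290,70),.025),("base end",(235,148),.025),("hub",(234,162),.085),("fixjaw L",(194,14),.095),("fixjaw R",(266,14),.095),("fixface",(230,26),.095),("endblk L",(211,145),.088),("endblk R",(257,145),.088),("cap",(226,56.5),.1535)):
    print(n,vx(onz(s,p,z)[:2]))
print("captop",tri(s,(226,56.5),t,(218.5,196.5)))
E
```

```text
((264.0, 188.0), (46.0, 14.0), 90.0) (257, 165, 15, 47)
0.07 [0.544 0.008]
0.075 [0.5443 0.0093]
0.08 [0.5447 0.0107]
0.085 [0.545  0.0121]
0.09 [0.5453 0.0134]
0.1535 [0.5491 0.0308]
tri (array([0.54371224, 0.01146416, 0.07991964]), np.float64(0.0024169410211306304)) (array([0.54340164, 0.00859889, 0.07266494]), np.float64(0.001617183380541258))
0.08 [(0.5116, 0.1905), (0.5269, 0.1905), (0.5275, 0.137), (0.5115, 0.137)]
0.085 [(0.5116, 0.1915), (0.5267, 0.1915), (0.5273, 0.1388), (0.5116, 0.1388)]
((225.5, 56.0), (60.0, 55.0), 90.0) (198, 26, 56, 61)
0.07 [0.5452 0.1548]
0.075 [0.5455 0.1541]
0.08 [0.5458 0.1534]
0.085 [0.546  0.1528]
0.09 [0.5463 0.1521]
0.1535 [0.55   0.1435]
baseL (0.4235, 0.2925)
baseR (0.5501, 0.2925)
base end (0.4839, 0.2009)
hub (0.4868, 0.1948)
fixjaw L (0.4533, 0.336)
fixjaw R (0.52, 0.336)
fixface (0.4864, 0.3259)
endblk L (0.4631, 0.2136)
endblk R (0.5116, 0.2136)
cap (0.4873, 0.2928)
captop (array([0.55030418, 0.14547773, 0.14849515]), np.float64(0.003602807890588271))
```

```bash
python3 -m pendant '{"travel":[[-1.25,0.35,4],[-1.25,0.35,4],[0,0,4],[0,0,4],[0,0,3],[0,0,2.4],[0,0,0],[0,0,0]],"turn":[[0,0,0],[0,0,0],[0,0,0],[0,0,0],[0,0,0],[0,0,0],[0,0,0],[0,0,0]]}' 4.5 20
python3 - <<'E'
from cell import viewer
import cv2,pickle
s=viewer.snapshot("wrist");pickle.dump(s,open("w2.pkl","wb"));cv2.imwrite("pics/w2.png",s["frame"])
E
```

```text
t: 3.45
tool_pos: [0.5441, 0.0061, 0.0692]
tcp_rot: [-2.518, -1.878, 0.001]
ft_force: [0.1, 0.2, 0.3]
width: 0.485
gripper_force: 0.0
```

View pics/w2.png

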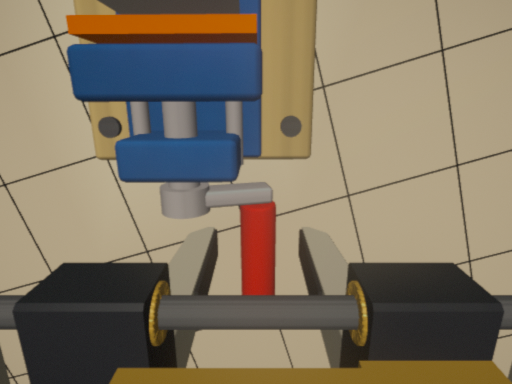

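The knob sits centred between the fingers (columns 240–275, fingertips at 217 and 300), and its inner end is at (258,203).

```bash
python3 - <<'E'
import pickle,numpy as np
from h import *
a=pickle.load(open("w1.pkl","rb"));b=pickle.load(open("w2.pkl","rb"))
print(tri(a,(264,165),b,(258,203)))
t=np.radians(-16.43);X=np.array([np.cos(t),np.sin(t)])
m=red(b["frame"],(230,195,290,295))
for r in(225,250,275):
    c=np.where(m[r])[0];w=c[-1]-c[0]+1
    o,d=ray(b,((c[0]+c[-1])/2,r));k=324.148*.018/w;p=o+d*k;print(r,w,p.round(4),p[:2]@X)
p=onz(b,(186,190),.085)[:2];print("hub",p@X)
E
python3 -m pendant '{"travel":[[0,0,0],[0,0,0],[0,0,0],[0,0,0],[0,0,0],[0,0,0]],"turn":[[0,0,0],[0,0,0],[0,0,0],[0,0,0],[0,0,0],[0,0,0]]}' 1 20
```

```text
(array([0.55154586, 0.0333748 , 0.06787608]), np.float64(0.00024051441367153628))
225 35 [0.5471 0.0198 0.0608] 0.5191514430635278
250 34 [0.5432 0.0058 0.0599] 0.5193657239573485
275 33 [ 0.539  -0.0091  0.059 ] 0.5195929915720069
hub 0.48945129448029207
t: 4.1
tool_pos: [0.5443, 0.0062, 0.0694]
tcp_rot: [2.52, 1.876, 0.0]
ft_force: [-4.5, 1.0, 6.3]
width: 0.189
gripper_force: 20.0
```

```bash
python3 - <<'E'
import numpy as np
th=np.arange(1.87,6.9,.2)
for a,b in zip(th,th[1:]):print(f"{b:.2f} [0,{3.4*(np.sin(b)-np.sin(a)):.2f},{-3.4*(np.cos(b)-np.cos(a)):.2f}]")
E
```

```text
2.07 [0,-0.26,0.63]
2.27 [0,-0.38,0.56]
2.47 [0,-0.49,0.47]
2.67 [0,-0.57,0.37]
2.87 [0,-0.63,0.25]
3.07 [0,-0.67,0.12]
3.27 [0,-0.68,-0.02]
3.47 [0,-0.66,-0.15]
3.67 [0,-0.62,-0.28]
3.87 [0,-0.55,-0.40]
4.07 [0,-0.46,-0.50]
4.27 [0,-0.35,-0.58]
4.47 [0,-0.23,-0.64]
4.67 [0,-0.10,-0.67]
4.87 [0,0.04,-0.68]
5.07 [0,0.17,-0.66]
5.27 [0,0.30,-0.61]
5.47 [0,0.41,-0.54]
5.67 [0,0.51,-0.44]
5.87 [0,0.59,-0.33]
6.07 [0,0.65,-0.21]
6.27 [0,0.67,-0.08]
6.47 [0,0.68,0.06]
6.67 [0,0.65,0.19]
6.87 [0,0.60,0.32]
```

```bash
python3 -m pendant '{"travel":[[0,-0.26,0.63],[0,-0.38,0.56],[0,-0.49,0.47],[0,-0.57,0.37],[0,-0.63,0.25],[0,-0.67,0.12],[0,0,0]],"turn":[[0,0,0],[0,0,0],[0,0,0],[0,0,0],[0,0,0],[0,0,0],[0,0,0]]}' 1 25
```

```text
t: 4.8
tool_pos: [0.5159, 0.0145, 0.0443]
tcp_rot: [2.519, 1.875, 0.002]
ft_force: [5.3, -1.4, -8.8]
width: 0.189
gripper_force: 25.0
```

```bash
python3 -m pendant '{"travel":[[0,-0.68,-0.02],[0,-0.66,-0.15],[0,-0.62,-0.28],[0,-0.55,-0.40],[0,-0.46,-0.50],[0,-0.35,-0.58],[0,-0.23,-0.64],[0,0,0]],"turn":[[0,0,0],[0,0,0],[0,0,0],[0,0,0],[0,0,0],[0,0,0],[0,0,0],[0,0,0]]}'
```

```text
t: 5.6
tool_pos: [0.4806, 0.0248, 0.0712]
tcp_rot: [-2.519, -1.876, 0.002]
ft_force: [-5.4, -1.6, 1.5]
width: 0.186
gripper_force: 25.0
```

```bash
python3 -m pendant '{"travel":[[0,-0.10,-0.67],[0,0.04,-0.68],[0,0.17,-0.66],[0,0.30,-0.61],[0,0.41,-0.54],[0,0.51,-0.44],[0,0.59,-0.33],[0,0,0]],"turn":[[0,0,0],[0,0,0],[0,0,0],[0,0,0],[0,0,0],[0,0,0],[0,0,0],[0,0,0]]}'
python3 - <<'E'
from cell import viewer
import cv2,pickle
s=viewer.snapshot("wrist");pickle.dump(s,open("w3.pkl","wb"));cv2.imwrite("pics/w3.png",s["frame"])
E
```

```text
t: 6.4
tool_pos: [0.5001, 0.0192, 0.1097]
tcp_rot: [-2.52, -1.875, 0.001]
ft_force: [0.3, -2.5, -12.1]
width: 0.18
gripper_force: 25.0
```

View pics/w3.png

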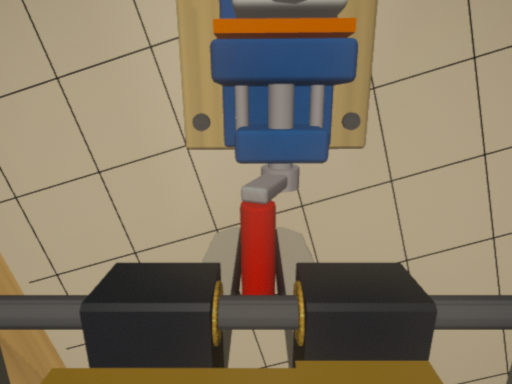

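The jaw now touches the bottle and the crank is at about 5.9, with the arm near the top and slightly left. I'll continue to about 6.5.

```bash
python3 -m pendant '{"travel":[[0,0.65,-0.21],[0,0.67,-0.08],[0,0.68,0.06],[0,0.2,0.03],[0,0,0],[0,0,0],[0,0,0],[0,0,0]],"turn":[[0,0,0],[0,0,0],[0,0,0],[0,0,0],[0,0,0],[0,0,0],[0,0,0],[0,0,0]]}'
```

```text
t: 7.25
tool_pos: [0.5195, 0.0135, 0.1114]
tcp_rot: [-2.518, -1.875, 0.004]
ft_force: [-7.3, 0.2, -8.2]
width: 0.184
gripper_force: 25.0
```

```bash
python3 - <<'E'
from cell import viewer
import cv2,pickle
from h import *
a=np.radians(-16.43);X=np.array([np.cos(a),np.sin(a)]);Y=np.array([-np.sin(a),np.cos(a)])
for n,b in(("side",(225,185,305,245)),("top",(185,170,240,235))):
    s=viewer.snapshot(n);pickle.dump(s,open(f"{n}4.pkl","wb"))
    m=red(s["frame"],b)
    for c in cv2.findContours(m,0,2)[0]:
        if cv2.contourArea(c)>30:
            r=cv2.boundingRect(c);p=onz(s,cv2.minAreaRect(c)[0],.1465);print(n,cv2.contourArea(c),r,p,p[:2]@X,p[:2]@Y)
s=viewer.snapshot("wrist");pickle.dump(s,open("w4.pkl","wb"));cv2.imwrite("pics/w4.png",s["frame"])
E
```

```text
side 211.0 (254, 213, 17, 18) [0.55170599 0.14812672 0.1465    ] 0.4872809221532138 0.29812468688574245
side 53.0 (270, 186, 8, 15) [0.52079793 0.04551077 0.1465    ] 0.48665923594396127 0.19095679894568732
top 129.5 (211, 189, 14, 15) [0.55260117 0.1505262  0.1465    ] 0.48746087188810594 0.30067938275877526
```

View pics/w4.png

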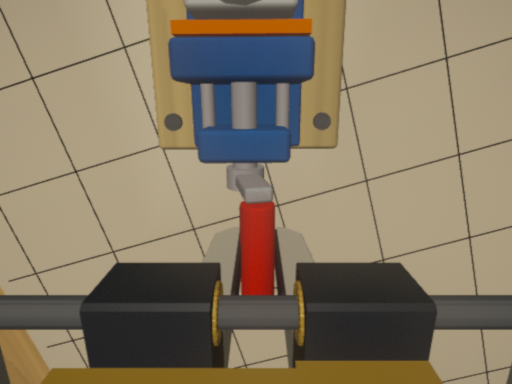

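The crank is at about 6.5 (arm just right of top), the bottle has shifted about 4 mm to the fixed jaw, and the cap is now at vise-aligned (0.4874, 0.300). I'll release the knob and go over the cap.

```bash
python3 -m pendant '{"travel":[[0,0,0],[0,0,0],[0,0,0],[0,0,-3],[0,0,-4],[0,0,-4],[0,0,0],[4,-0.2,0],[4,-0.2,0],[4,-0.2,0],[2,-0.1,0],[0,0,0],[0,0,0],[0,0,0]],"turn":[[0,0,0],[0,0,0],[0,0,0],[0,0,0],[0,0,0],[0,0,0],[0,0,0],[0,0,0],[0,0,0],[0,0,0],[0,0,0],[0,0,0],[0,0,0],[0,0,0]]}' 7 20
python3 - <<'E'
from cell import viewer,monitor
import cv2,pickle
from h import *
a=np.radians(-16.43);X=np.array([np.cos(a),np.sin(a)]);Y=np.array([-np.sin(a),np.cos(a)])
s=viewer.snapshot("wrist");pickle.dump(s,open("w5.pkl","wb"));cv2.imwrite("pics/w5.png",s["frame"])
p=monitor.get_state()["tool_pos"];print(p,p[:2]@X,p[:2]@Y)
E
```

```text
t: 8.8
tool_pos: [0.5545, 0.1484, 0.2221]
tcp_rot: [2.52, 1.875, 0.0]
ft_force: [-0.5, -0.1, -0.4]
width: 0.749
gripper_force: 0.0
[0.55449944 0.14820878 0.22207978] 0.4899370912518559 0.29899349929797187
```

View pics/w5.png

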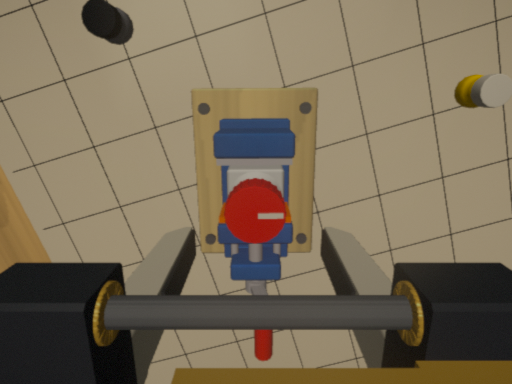

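The cap's top face is centred at about (256,211), between the fingers, and the crank stayed put.

```bash
python3 - <<'E'
import pickle
from h import *
a=np.radians(-16.43);X=np.array([np.cos(a),np.sin(a)]);Y=np.array([-np.sin(a),np.cos(a)])
s=pickle.load(open("w5.pkl","rb"));m=red(s["frame"],(200,160,310,260))
m=cv2.morphologyEx(m,cv2.MORPH_CLOSE,np.ones((15,15)))
c=max(cv2.findContours(m,0,2)[0],key=cv2.contourArea);x,y,w,h=cv2.boundingRect(c);print(x,y,w,h,cv2.minEnclosingCircle(c))
p=onz(s,(x+w/2-.5,y+h-1-w/2+.5),.1535)[:2];print(p,p@X,p@Y)
E
```

```text
224 178 64 66 ((255.20497131347656, 210.65838623046875), 32.70445251464844)
[0.55233773 0.14877892] 0.48770239242100955 0.2989289355050695
```

```bash
python3 -m pendant '{"travel":[[0.05,-0.2,2],[0,0,2.5],[0,0,2.3],[0,0,1],[0,0,0],[0,0,0]],"turn":[[0,0,0],[0,0,0],[0,0,0],[0,0,0],[0,0,0],[0,0,0]]}' 7 20
python3 -m pendant '{"travel":[[0,0,0],[0,0,0],[0,0,0],[0,0,0],[0,0,0],[0,0,0],[0,0,0]],"turn":[[0,0,0],[0,0,0],[0,0,0],[0,0,0],[0,0,0],[0,0,0],[0,0,0]]}' 3 45
```

```text
t: 9.45
tool_pos: [0.5532, 0.1499, 0.145]
tcp_rot: [2.52, 1.875, 0.001]
ft_force: [-0.7, 0.0, 0.4]
width: 0.754
gripper_force: 0.0
t: 10.15
tool_pos: [0.553, 0.1503, 0.1445]
tcp_rot: [2.52, 1.876, 0.001]
ft_force: [-1.2, -0.5, 3.9]
width: 0.458
gripper_force: 45.0
```

```bash
python3 -m pendant '{"travel":[[0,0,0.15],[0,0,0.15],[0,0,0.15],[0,0,0],[0,0,0],[0,0,0]],"turn":[[0,0,0],[0,0,0],[0,0,0],[0,0,0],[0,0,0],[0,0,0]]}'
```

```text
t: 10.75
tool_pos: [0.5532, 0.1504, 0.1409]
tcp_rot: [2.519, 1.876, 0.002]
ft_force: [-3.4, 0.2, 11.8]
width: 0.457
gripper_force: 45.0
```

```bash
python3 -m pendant '{"travel":[[0,0,0.08],[0,0,0],[0,0,0],[0,0,0]],"turn":[[0,0,0],[0,0,0],[0,0,0],[0,0,0]]}'
```

```text
t: 11.15
tool_pos: [0.5532, 0.1504, 0.1403]
tcp_rot: [2.519, 1.876, 0.002]
ft_force: [-3.6, -0.9, 11.0]
width: 0.456
gripper_force: 45.0
```

```bash
python3 -m pendant '{"travel":[[0,0,0],[0,0,0],[0,0,0],[0,0,0],[0,0,0]],"turn":[[0,0,-0.08],[0,0,-0.08],[0,0,-0.08],[0,0,-0.08],[0,0,0]]}'
```

```text
t: 11.65
tool_pos: [0.5528, 0.1505, 0.1401]
tcp_rot: [2.185, 2.257, 0.001]
ft_force: [-5.5, -0.3, 12.6]
width: 0.459
gripper_force: 45.0
```

```bash
python3 -m pendant '{"travel":[[0,0,0],[0,0,0],[0,0,0],[0,0,0],[0,0,0],[0,0,0],[0,0,0],[0,0,0],[0,0,0],[0,0,0],[0,0,0],[0,0,0]],"turn":[[0,0,-0.09],[0,0,-0.09],[0,0,-0.09],[0,0,-0.09],[0,0,-0.09],[0,0,-0.09],[0,0,-0.09],[0,0,-0.09],[0,0,-0.09],[0,0,-0.08],[0,0,0],[0,0,0]]}'
python3 - <<'E'
from cell import viewer,monitor
import cv2
s=viewer.snapshot("wrist");cv2.imwrite("pics/w6.png",s["frame"]);q=monitor.get_state();print(q["torque"],q["ft_force"])
E
```

```text
t: 12.85
tool_pos: [0.5505, 0.1492, 0.1392]
tcp_rot: [-1.005, -2.973, 0.005]
ft_force: [-14.9, -5.2, 17.3]
width: 0.455
gripper_force: 45.0
[-1.08508463  2.58131334 -0.08609719] [-14.90916099  -6.11422226  15.85191519]
```

View pics/w6.png

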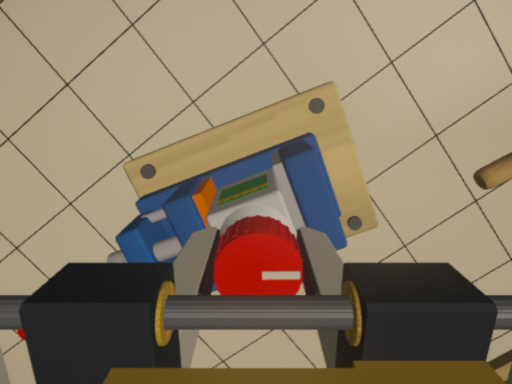

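The stripe is still horizontal in the wrist view at (281,275), so the cap turned with the gripper by about 1.21 rad, and the bottle stayed square in the jaws. Lifting now.

```bash
python3 -m pendant '{"travel":[[0,0,-0.3],[0,0,-0.3],[0,0,-0.4],[0,0,0]],"turn":[[0,0,0],[0,0,0],[0,0,0],[0,0,0]]}'
python3 -m pendant '{"travel":[[0,0,-0.5],[0,0,-1],[0,0,-1],[0,0,-1],[0,0,-1],[0,0,-1],[0,0,-0.7],[0,0,-0.5],[0,0,0],[0,0,0],[0,0,0],[0,0,0]],"turn":[[0,0,0],[0,0,0],[0,0,0],[0,0,0],[0,0,0],[0,0,0],[0,0,0],[0,0,0],[0,0,0],[0,0,0],[0,0,0],[0,0,0]]}'
python3 - <<'E'
from cell import viewer
import cv2,numpy as np
a=viewer.snapshot("side")["frame"][150:310,190:340];b=viewer.snapshot("wrist")["frame"]
o=np.hstack([cv2.resize(a,(360,384)),cv2.resize(b,(440,384))]);cv2.imwrite("pics/f.png",o)
E
```

```text
t: 13.3
tool_pos: [0.5505, 0.1491, 0.1474]
tcp_rot: [-1.005, -2.972, 0.006]
ft_force: [-7.0, -4.2, 2.8]
width: 0.456
gripper_force: 45.0
t: 14.5
tool_pos: [0.5523, 0.1502, 0.215]
tcp_rot: [-1.006, -2.975, 0.001]
ft_force: [0.6, 0.6, -0.0]
width: 0.458
gripper_force: 45.0
```

View pics/f.png

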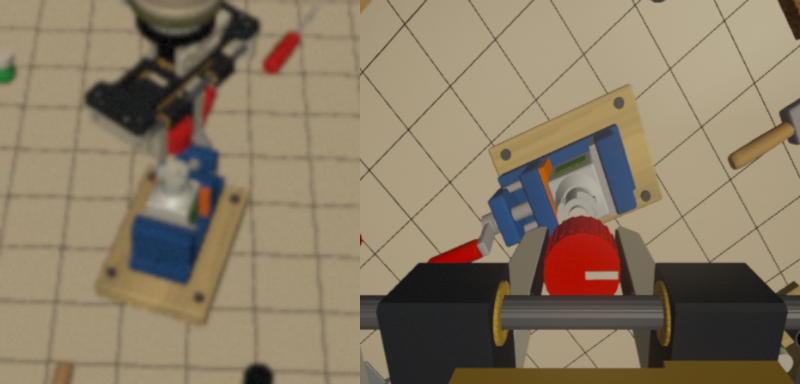

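The cap is off and held upright about 70 mm above its seat. The bottle's bare neck shows in the jaws, still upright and clamped.

```bash
python3 -c "
from cell import robot;print(robot.job_done())"
```

```text
the job is handed in; nothing more can be done
None
```

The job is handed in at about 14.5 s: the bottle looks upright and clamped in the last pictures (crank about 6.5; clamp force not measured), and the cap was pushed, twisted about 1.2 rad and is held upright about 70 mm above its seat; I saw no bystander disturbed, but the verdict wasn't shown.

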